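# Return two setting gauges to their own pockets in the sloped stand

## Task

Put the two loose aluminium setting gauges back into the sloped stand, each in the pocket cut to its own outline, rib up and fully home, flush with the pocket's rim. Leave the tape measure and the small wood block where they are.

Things in the scene. Friction and masses are not known exactly. Their poses are not given: they have to be found in the camera images.
- gauge_end: L-shaped setting gauge, aluminium plate 8 mm thick, 0.08-0.16 kg: bar 64 (y) x 22 mm (x) with one foot, 24 mm wide, projecting 22 mm to -x at the bar's +y end. On the bar's middle a black grip rib: 12 mm thick (y), 20 long (x), 24 high, top 32 mm over the underside. Origin: underside, below the rib; z up. Starts flat on the bench, rib up, left or right of the stand
- gauge_mid: T-shaped setting gauge, aluminium plate 8 mm thick, 0.08-0.16 kg: bar 64 (y) x 22 mm (x) with one foot, 24 mm wide, projecting 22 mm to -x from the bar's middle. On the bar's middle a black grip rib: 12 mm thick (y), 20 long (x), 24 high, top 32 mm over the underside. Origin: underside, below the rib; z up. Starts flat on the bench, rib up, left or right of the stand
- gauge_end_foot (a point): middle of the free end of gauge_end's foot, on the underside: (-33, 20, 0) mm in the gauge's frame
- gauge_mid_foot (a point): middle of the free end of gauge_mid's foot, on the underside: (-33, 0, 0) mm in the gauge's frame
- pocket_end: empty L-shaped pocket, 8 mm deep in a black cassette, cut to gauge_end's outline with 2 mm play all round. Origin: on its grey floor; x up the slope, y left along the stand, z square out of the slope, leaning 30 degrees from vertical towards the robot. When home (flush) the gauge's frame matches this one. Cassette: y -42..42, x -43..21 mm, then a lip with a small picture of the gauge
- pocket_mid: empty T-shaped pocket, 8 mm deep in a black cassette, cut to gauge_mid's outline with 2 mm play all round. Origin: on its grey floor; x up the slope, y left along the stand, z square out of the slope, leaning 30 degrees from vertical towards the robot. When home (flush) the gauge's frame matches this one. Cassette: y -42..42, x -43..21 mm, then a lip with a small picture of the gauge
- pocket_end_foot (a point): where the foot's end lies when gauge_end is home: (-33, 20, 0) mm in pocket_end's frame
- pocket_mid_foot (a point): where the foot's end lies when gauge_mid is home: (-33, 0, 0) mm in pocket_mid's frame
- stand: fixed grey stand, 276 mm long (y), 86 deep, 60 high with its three cassettes, 88 mm apart in any order, on a 30 degree slope falling towards the robot. Origin: centre of its underside; x from low front to high back. The third cassette is full: a mirrored-L gauge (foot at the -y end) is fixed in it, its rib 24 mm proud, showing how a gauge lies when home
- tape_measure: yellow tape measure, 38x80x62 mm, loose on the bench in front of the stand; to be left alone. Origin: centre of its underside
- wood_block: wooden offcut block, 30x70x30 mm, loose on the bench in front of the stand; to be left alone. Origin: centre of its underside

How it is judged (in metres and radians):
At the end, for the whole second after the job is handed in: Each of the two gauges lies at rest in the pocket of its own shape: its origin within 5 mm of the pocket's, its foot's end within 6 mm of its place, and its plate within 0.06 rad of parallel to the pocket's floor (distance between gauge_end and pocket_end below 0.005 m and distance between gauge_end_foot and pocket_end_foot below 0.006 m and angle between the z axis of gauge_end and the z axis of pocket_end, either way round below 0.06 rad and linear speed of each of gauge_end, gauge_mid below 0.01 m/s and distance between gauge_mid and pocket_mid below 0.005 m and distance between gauge_mid_foot and pocket_mid_foot below 0.006 m and angle between the z axis of gauge_mid and the z axis of pocket_mid, either way round below 0.06 rad); the robot touches nothing.
It fails at once if the tape measure is shifted by more than 20 mm (distance of tape_measure from where it was at the start of the episode above 0.02 m).
It fails at once if the wood block is shifted by more than 20 mm (distance of wood_block from where it was at the start of the episode above 0.02 m).
It also fails if it takes over 59 s, if anything falls off the work surface, if the arm or the gripper's body presses on something with over 40 N, if the wrist force passes 120 N, or if a joint passes its speed limit or range.

## Robot

A 6-joint arm with a two-finger parallel gripper is mounted at the origin on a cart in front of the work surface, level with it; the furniture and walls round the work are solid. World frame = base frame: x ahead of the robot, y to its left, z up, the work surface at z = 0. Lengths are in m, angles in degrees, forces in N, time in s.
With the tool pointing down it reaches from about 0.35 to 0.875 m from the base axis. Payload 4.2 kg.
Tool frame: the origin (TCP) lies between the finger pads; the fingertips stand 17 mm ahead of it and the grasp point (between the pads) lies 2 mm behind it; z points along the fingers, y is the line along which they close (so a half turn about z gives the same grasp; the last joint's range is limited). The gripper opens to 87 mm and grips with 3 to 60 N. Pads are 19 mm wide; open, the fingers measure 117 mm over their backs; the gripper's body (75 mm by 190 mm) begins 51 mm behind the grasp point.
Start: joints at [-51.589, 22.042, 0.453, 0, -68.411, -14.817], TCP at [0.25, -0.573, 0.24] pointing down, gripper open.
Joint ranges: [-179.83, 179.83], [-69.29, 118.12], [-61.27, 80.66], [-181.25, 117.63], [-171.15, -9.14], [-177.46, 177.46]. Speed limits (degrees/s): [159.86, 159.86, 180, 180, 180, 180].

## Interface

Orientations are given as a 3x3 rotation matrix whose columns are the frame's x, y, z axes.
In Python, from station import sense, capture, r, masks_of gives the robot as it stands.
- The arm moves only by the tool apply_moves, never from a script. Its argument "steps" is a list that holds one entry, the list of rows, each a list of 7 numbers: the opening, from 0 (shut) to 1 (fully open), then the shift along the tool's x, y, z in mm, then the turn, a rotation vector about the tool's x, y, z in rad. A call has 1 to 12 rows; each row shifts and turns the commanded pose from where the row before left it, along the tool's axes as they then stand; what a row does not reach is not made up. A row lasts 1/8 s, in which the tool goes at most 62.5 mm and 10.7 degrees, less where a joint would pass 70% of its speed; a pose out of reach is approached as far as the arm can. A call with a gripper value outside its range is refused whole. The fingers move at their own pace and stop on an object; the grip force is fixed at half the most. Time passes only in rows, so rows that do not move let the fingers close. It gives the time, the measured TCP pose, the force and the opening at its end, in the units of the state.
- sense(): the state, without advancing time (a new reading comes with each control period).
- capture(name): name is "scene" or "top"; returns a dict with "color" (480x640x3 uint8, red, green, blue), "vfov" (degrees; the focal length in pixels is half the picture's height over the tangent of half this angle, whatever the lens; pixels are square), "cx", "cy" (the principal point, pixels), "T" (4x4, takes a point from camera to world coordinates). Camera axes: x right, y down, z forward; pixel columns grow to the right and rows downward; lengths in m; the calibration is good to about 2 mm. A picture is of the moment at which its call begins. There is no depth.
- r.finish_job(): hands the job in, once; it reports no verdict.
Trained networks look in a picture, given as the dict that the camera call returned (one of the last four; its "shot" number tells which), for a name from the list of things; names that differ only in an ending like _2 or _b are one class to them, and where a whole thing is asked for, a point or a joint stands for the part that bears it (a point fixed in the world has none). Each returns a list of dicts, best first, with "confidence" (0 to 1); they miss things now and then, are a little off and sometimes report something else, mostly with a low value. They report only what shows in the picture. A call takes as long as a camera call.
- masks_of(picture, thing): "pixels" (480x640 bool, what is visible of it) and "box" ([left, top, width, height] in pixels, round what is visible of it).
The state is a dict: "time_s": time; "joints": joint angles; "joint_velocities": joint speeds; "effort": joint torques, N m; "tcp_pos": TCP position; "ee_rot": TCP orientation; "wrist_force": force on the tool from outside, world axes, zero at the start; "moment": the same for the moment, N m; "gripper_width": opening from 0.0 (shut) to 1.0 (fully open).
Only numpy, scipy, OpenCV 4.12 (cv2) and the standard library are available. Lean on these libraries where they do the work, as an engineer would, in place of code of your own. Each camera call takes 0.05 s, during which the arm holds its last target. There are 200 camera calls.

## Working session

There is one attempt and no reset: what is moved stays moved. The work goes in short steps, Python scripts to look and compute and a tool call to move; the robot and the scene stay as the last step left them, time stands still between calls to the robot, and variables do not carry over. Pictures are saved under pics/ and viewed, on a budget of 10 in all, crops included, one or two more only if the job needs it, and the job is handed in when it is done.

Besides the shell and the picture viewer there is one more tool, called after "Request:" in YAML: its name, and indented under it one key for each argument. apply_moves: Moves the arm, as the interface text tells. Its arguments: {"type":"object","properties":{"steps":{"type":"array","items":{"type":"array","items":{"type":"array","items":{"type":"number"}}}}},"required":["steps"]}

```bash
mkdir -p pics; ls; python3 - <<'E'
from station import *
import cv2,pickle
print(sense())
for n in ("scene","top"):
    p=capture(n); cv2.imwrite(f"pics/{n}0.png",p["color"][:,:,::-1]); print(n,p["vfov"],p["cx"],p["cy"],p["T"].round(4).tolist())
    for t in ("gauge_end","gauge_mid","pocket_end","pocket_mid","stand","tape_measure","wood_block"):
        print(t,[(round(m["confidence"],2),m["box"]) for m in masks_of(p,t)][:3])
E
```

```text
pics
{'time_s': 0.0, 'joints': array([-5.15876305e+01,  2.20901814e+01,  3.81160874e-01, -2.99292398e-02,
       -6.84102208e+01, -1.48162512e+01]), 'joint_velocities': array([-0.06243226,  0.0445115 , -0.05602282, -0.0170317 ,  0.19880778,
       -0.00370587]), 'effort': array([ 4.52860204e-04, -3.90663886e+01,  1.87406731e+01,  4.21987429e+00,
        1.09952287e-02, -1.36710560e-04]), 'tcp_pos': array([ 0.24998003, -0.57222576,  0.23847266]), 'ee_rot': array([[-9.16466945e-01, -4.00109368e-01, -9.12439437e-04],
       [-4.00110403e-01,  9.16464910e-01,  1.93245373e-03],
       [ 6.30258849e-05,  2.13610648e-03, -9.99997717e-01]]), 'wrist_force': array([0.13345853, 0.72432889, 0.43206048]), 'moment': array([ 0.02048093, -0.01802788,  0.02466745]), 'gripper_width': 0.9983454948121236}
scene 48.66355711309942 318.1711260470194 239.31850642851586 [[-0.6568, -0.4896, 0.5734, -0.2622], [-0.754, 0.435, -0.4922, 0.6359], [-0.0085, -0.7557, -0.6549, 0.895], [0.0, 0.0, 0.0, 1.0]]
gauge_end [(0.76, [397.6, 208.3, 21.8, 21.0])]
gauge_mid [(0.64, [213.6, 305.3, 25.7, 21.6])]
pocket_end [(0.84, [302.4, 204.8, 36.9, 37.9])]
pocket_mid [(0.6, [248.7, 237.5, 46.2, 43.0]), (0.42, [400.3, 207.4, 20.5, 22.6])]
stand [(0.85, [244.4, 227.4, 97.6, 62.0]), (0.44, [212.1, 303.0, 27.7, 24.6])]
tape_measure [(0.63, [296.9, 271.2, 33.4, 37.2])]
wood_block [(0.56, [368.2, 241.6, 26.9, 24.8])]
top 50.642396037757145 321.0154454823682 240.1205427729958 [[0.0169, -0.9926, 0.12, 0.3473], [-0.9996, -0.0141, 0.0236, 0.0096], [-0.0217, -0.1203, -0.9925, 1.1143], [0.0, 0.0, 0.0, 1.0]]
gauge_end [(0.92, [449.3, 259.4, 32.7, 24.6])]
gauge_mid []
pocket_end [(0.62, [348.5, 198.0, 36.9, 34.9])]
pocket_mid [(0.61, [263.9, 204.2, 45.4, 40.5])]
stand [(0.59, [263.2, 192.5, 125.8, 52.6])]
tape_measure [(0.6, [269.6, 282.4, 36.9, 17.1]), (0.37, [449.6, 258.5, 27.2, 26.5])]
wood_block [(0.75, [370.4, 291.3, 30.4, 11.7])]
```

```bash
python3 - <<'E'
import cv2,numpy as np
t=cv2.imread("pics/top0.png");cv2.imwrite("pics/top0c.png",cv2.resize(t[170:330,190:500],(0,0),fx=2.58,fy=2.58,interpolation=cv2.INTER_CUBIC))
t=cv2.imread("pics/scene0.png");cv2.imwrite("pics/scene0c.png",cv2.resize(t[180:350,190:440],(0,0),fx=3.2,fy=3.2,interpolation=cv2.INTER_CUBIC))
E
```

```text
(no output)
```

View pics/top0c.png

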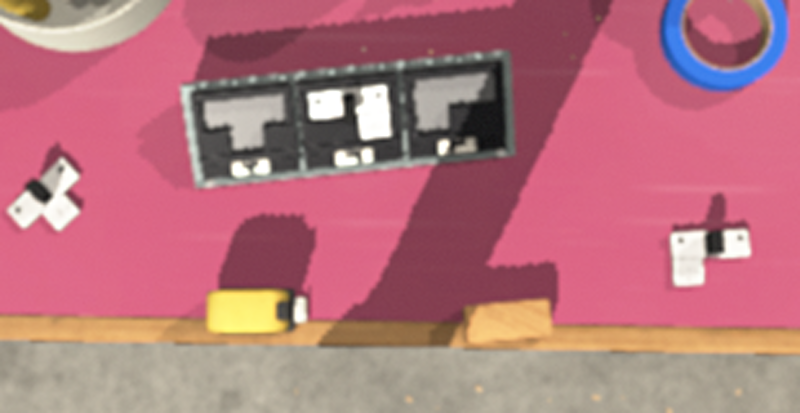

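View pics/scene0c.png

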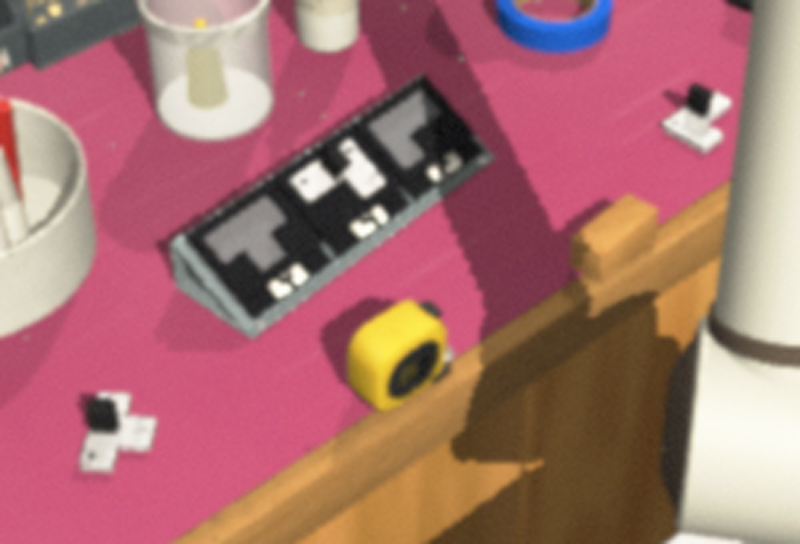

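The top view shows the T pocket on the left, the fixed gauge in the middle and the L pocket on the right. The loose T gauge is at about (205,244) px on the left, and the loose L gauge at about (467,264) px on the right. Next I fit the models to both views.

```bash
cat > fit.py <<'E'
import numpy as np, cv2
from scipy.optimize import minimize
from scipy.spatial.transform import Rotation as R
def outline(kind,g=0):
    a,b={'end':(8,32),'mid':(-12,12),'mir':(-32,-8)}[kind]
    P=[(11+g,-32-g),(11+g,32+g)]
    P+=[(-33-g,32+g),(-33-g,a-g),(-11-g,a-g),(-11-g,-32-g)] if kind=='end' else \
       [(-11-g,32+g),(-11-g,b+g),(-33-g,b+g),(-33-g,a-g)]+([(-11-g,a-g),(-11-g,-32-g)] if kind=='mid' else [])
    return np.array(P,float)/1e3
def z(P,h): return np.c_[P,np.full(len(P),h)]
def proj(cam,X):
    f=240/np.tan(np.radians(cam['vfov']/2)); T=cam['T']
    p=(X-T[:3,3])@T[:3,:3]
    return np.c_[f*p[:,0]/p[:,2]+cam['cx'], f*p[:,1]/p[:,2]+cam['cy']]
S=6
class View:
    def __init__(s,cam,roi):
        s.cam=cam; s.l,s.t,s.w,s.h=roi
    def poly(s,Xs):
        m=np.zeros((s.h*S,s.w*S),np.uint8)
        for X in Xs:
            q=((proj(s.cam,X)-[s.l,s.t]+.5)*S-.5)
            cv2.fillPoly(m,[np.round(q*16).astype(np.int32)],1,shift=4)
        return m
    def prism(s,T,P,z0,z1):
        X0=T(z(P,z0));X1=T(z(P,z1));n=len(P)
        return s.poly([X0,X1]+[np.array([X0[i],X0[(i+1)%n],X1[(i+1)%n],X1[i]]) for i in range(n)])
    def down(s,m): return cv2.resize(m.astype(np.float32),(s.w,s.h),interpolation=cv2.INTER_AREA)
rib=np.array([(-10,-6),(10,-6),(10,6),(-10,6)])/1e3
def gauge_layers(v,T,kind):
    P=outline(kind); r=v.prism(T,rib,.008,.032); top=v.poly([T(z(P,.008))])&(1-r)
    side=v.prism(T,P,0,.008)&(1-r)&(1-top)
    return [v.down(x) for x in (top,r,side)]
def pocket_layers(v,T,kind):
    P=outline(kind,2); return [v.down(v.poly([T(z(P,0))])&v.poly([T(z(P,.008))]))]
def sse(img,layers,w):
    A=np.stack([np.ones_like(img)]+layers,-1)[w]; b=img[w]
    x=np.linalg.lstsq(A,b,rcond=None)[0]; return ((A@x-b)**2).sum(),x
def roi(cam,X,m):
    q=proj(cam,X); a=np.floor(q.min(0)-m).astype(int); b=np.ceil(q.max(0)+m).astype(int); return (*a,*(b-a))
def green(cam,v):
    g=cv2.GaussianBlur(cam['color'][:,:,1].astype(np.float32),(0,0),.6); return g[v.t:v.t+v.h,v.l:v.l+v.w]
def blur(L): return [cv2.GaussianBlur(x,(0,0),.8) for x in L]
def yaw(p): return R.from_euler('z',p).as_matrix()
def ground(cam,u,h):
    f=240/np.tan(np.radians(cam['vfov']/2)); d=cam['T'][:3,:3]@[(u[0]-cam['cx'])/f,(u[1]-cam['cy'])/f,1]; o=cam['T'][:3,3]
    return o+d*(h-o[2])/d[2]
def nm(f,x0,st):
    S0=np.vstack([x0]+[np.array(x0)+np.eye(len(x0))[i]*st[i] for i in range(len(x0))])
    return minimize(f,x0,method='Nelder-Mead',options=dict(initial_simplex=S0,xatol=1e-5,fatol=1e-3,maxiter=600))
def fit_gauge(cams,kind,p0):
    T=lambda p:(lambda X:X@yaw(p[2]).T+[p[0],p[1],0])
    vs=[]
    for c in cams:
        v=View(c,roi(c,T(p0)(np.r_[z(outline(kind,4),0),z(rib,.032)]),2)); vs.append((v,green(c,v)))
    def f(p):
        return sum(sse(g,blur(gauge_layers(v,T(p),kind)),np.ones(g.shape,bool))[0]/g.var()/g.size*100 for v,g in vs)
    return min((nm(f,np.add(p0,[0,0,d]),[.006,.006,.1]) for d in(-.1,.1)),key=lambda r:r.fun)
Rs=R.from_euler('y',-30,degrees=True).as_matrix()   # x up slope, z leaning to -x
def stand_T(p,dy): return lambda X:(X+[0,dy,0])@(yaw(p[3])@Rs).T+p[:3]
def fit_stand(cams,p0):  # origin = middle (fixed) cassette
    items=[('mid',.088),('end',-.088),('mir',0)]; vs=[]
    for c in cams:
        for k,dy in items:
            T=stand_T(p0,dy); P=z(outline(k,7),.008); v=View(c,roi(c,T(P),1))
            w=cv2.dilate(v.down(v.poly([T(P)])),None)>.5
            vs.append((v,green(c,v),w,k,dy))
    def f(p,full=False):
        o=[sse(g,blur((gauge_layers if k=='mir' else pocket_layers)(v,stand_T(p,dy),k)),w)[0]/g[w].var()/w.sum()*100 for v,g,w,k,dy in vs]
        return o if full else sum(o)
    r=min((nm(f,np.add(p0,[0,0,d,0]),[.008,.008,.01,.08]) for d in(-.008,.008)),key=lambda r:r.fun); r.parts=f(r.x,True); return r
E
python3 - <<'E'
from fit import *
from station import capture
C=[capture(n) for n in("top","scene")]
a=ground(C[0],(205.5,243.6),.032);b=ground(C[0],(466.7,263.8),.032);s=ground(C[0],(325.7,210),.045)
print(a,b,s)
for k,p in(('mid',(a[0],a[1],.72)),('end',(b[0],b[1],0))):
    for cs in(C,C[:1],C[1:]):
        r=fit_gauge(cs,k,p);print(k,r.x.round(4),round(r.fun,2))
p0=[s[0],s[1],.037,.1]
r=fit_stand(C,p0);print(r.x.round(4),np.round(r.parts,1))
r=fit_stand(C,r.x);print(r.x.round(4),np.round(r.parts,1))
for c in C: q=fit_stand([c],r.x);print(q.x.round(4),np.round(q.parts,1))
E
```

```text
[0.46704017 0.2846213  0.032     ] [ 0.43189529 -0.27507016  0.032     ] [0.54161884 0.02609672 0.045     ]
mid [0.4685 0.2902 0.7713] 13.07
mid [0.4683 0.2894 0.7594] 7.95
mid [0.4682 0.2908 0.795 ] 3.87
end [ 0.4328 -0.278   0.0674] 11.67
end [ 0.4326 -0.2778  0.0527] 5.91
end [ 0.4337 -0.2796  0.0659] 4.67
[0.5476 0.0285 0.0383 0.1148] [24.9 32.3 14.2 15.5 23.   8.2]
[0.5475 0.0286 0.0383 0.1193] [ 8.1 17.6  8.6  3.8 10.3  5.8]
[0.5486 0.0288 0.0323 0.116 ] [ 7.6 16.1  9.2]
[0.5464 0.0295 0.04   0.1247] [ 4.  10.3  5.3]
```

```bash
cat > plan.py <<'E'
import numpy as np
from scipy.spatial.transform import Rotation as R, Slerp
from station import sense
F=np.diag([-1.,1,-1])
def Rg(yaw,tilt=0): return R.from_euler('ZY',[yaw,-tilt]).as_matrix()@F
def plan(wps,grip):
    """wps: (pos,Rtool,nrows); print rows from the measured pose, rounding without drift"""
    s=sense(); p,q=np.array(s['tcp_pos']),np.array(s['ee_rot']); out=[]
    cp,cq=p.copy(),R.from_matrix(q)
    for pos,rot,n in wps:
        a,b=cp.copy(),np.array(pos); sl=Slerp([0,1],R.concatenate([cq,R.from_matrix(rot)]))
        for i in range(1,n+1):
            tp,tq=a+(b-a)*i/n,sl(i/n)
            d=np.round(cq.inv().apply(tp-cp)*1e3,1); w=np.round((cq.inv()*tq).as_rotvec(),3)
            cp=cp+cq.apply(d/1e3); cq=cq*R.from_rotvec(w); out.append([grip,*(float(x) for x in d),*(float(x) for x in w)])
    print('[['+','.join('['+','.join(f'{x+0:g}' for x in o)+']' for o in out)+']]'); print(len(out),cp.round(4),'t',s['time_s'])
E
python3 - <<'E'
from plan import *
g=[.4328,-.278];Q=Rg(.062)
plan([([*g,.13],Q,9),([*g,.06],Q,3)],1)
E
```

```text
[[[1,-31.7,21.9,12.2,0,0,0.039],[1,-30.8,23.1,12.1,0,0,0.039],[1,-29.9,24.3,12.2,0,0,0.039],[1,-29,25.4,12.2,0,0,0.038],[1,-27.9,26.5,12.2,0,0,0.039],[1,-26.9,27.6,12.1,0,0,0.039],[1,-25.8,28.6,12.2,0,0,0.039],[1,-24.7,29.6,12.2,0,0,0.039],[1,-23.4,30.6,12.2,0,0,0.039],[1,0,0,23.3,0,0,0],[1,0,0,23.3,0,0,0],[1,0,0,23.4,0,0,0]]]
12 [ 0.4328 -0.278   0.06  ] t 0.9
```

Request:
apply_moves:
  steps:
    - [[1, -31.7, 21.9, 12.2, 0, 0, 0.039], [1, -30.8, 23.1, 12.1, 0, 0, 0.039], [1, -29.9, 24.3, 12.2, 0, 0, 0.039], [1, -29, 25.4, 12.2, 0, 0, 0.038], [1, -27.9, 26.5, 12.2, 0, 0, 0.039], [1, -26.9, 27.6, 12.1, 0, 0, 0.039], [1, -25.8, 28.6, 12.2, 0, 0, 0.039], [1, -24.7, 29.6, 12.2, 0, 0, 0.039], [1, -23.4, 30.6, 12.2, 0, 0, 0.039], [1, 0, 0, 23.3, 0, 0, 0], [1, 0, 0, 23.3, 0, 0, 0], [1, 0, 0, 23.4, 0, 0, 0]]

```text
time_s: 2.4
tcp_pos: [0.4332, -0.2779, 0.0595]
ee_rot: [[-0.998, -0.062, 0.001], [-0.062, 0.998, -0.0], [-0.001, -0.0, -1.0]]
wrist_force: [0.2, 0.1, -0.2]
gripper_width: 1.004
```

```bash
python3 - <<'E'
from plan import *
g=[.4328,-.278];Q=Rg(.062)
print(sense()['tcp_pos'])
plan([([*g,.029],Q,3)],1)
E
```

```text
[ 0.43323041 -0.27789005  0.05952581]
[[[1,0.2,0,10.2,0,0,0],[1,0.1,0,10.2,0,0.001,0],[1,0.2,-0.1,10.1,0,0,0]]]
3 [ 0.4328 -0.278   0.029 ] t 2.4
```

Request:
apply_moves:
  steps:
    - [[1, 0.2, 0, 10.2, 0, 0, 0], [1, 0.2, 0, 10.2, 0, 0, 0], [1, 0.1, 0, 10.1, 0, 0, 0], [0, 0, 0, 0, 0, 0, 0], [0, 0, 0, 0, 0, 0, 0], [0, 0, 0, 0, 0, 0, 0], [0, 0, 0, 0, 0, 0, 0], [0, 0, 0, 0, 0, 0, 0], [0, 0, 0, -10, 0, 0, 0], [0, 0, 0, -30, 0, 0, 0], [0, 0, 0, -30, 0, 0, 0], [0, 0, 0, 0, 0, 0, 0]]

```text
time_s: 3.9
tcp_pos: [0.4341, -0.2786, 0.1025]
ee_rot: [[-0.998, -0.062, 0.006], [-0.062, 0.998, -0.002], [-0.006, -0.003, -1.0]]
wrist_force: [-0.2, 0.1, -0.7]
gripper_width: 0.065
```

```bash
python3 - <<'E'
from plan import *
# stand pose -> pocket_end hover
p=np.array([.5475,.0286,.0383]);y=.119
M=R.from_euler('ZY',[y,-np.pi/6]).as_matrix()
o=p+M@[0,-.088,0]; print('pocket_end',o, 'pocket_mid',p+M@[0,.088,0])
Q=M@F
h=o+M@[0,0,.029+.045]
s=sense();print(s['gripper_width'],s['tcp_pos'])
c=s['tcp_pos'];plan([([c[0],c[1],.15],s['ee_rot'],1),(h+[0,0,.05],Q,7),(h,Q,3)],0)
E
```

```text
pocket_end [ 0.5579473  -0.05877765  0.0383    ] pocket_mid [0.5370527  0.11597765 0.0383    ]
0.06459508212254857 [ 0.43411578 -0.27858581  0.10247534]
[[[0,-0.3,-0.1,-47.5,0,0,0],[0,-14.3,29.9,-0.3,-0.002,-0.074,-0.008],[0,-14.6,29.9,0.8,-0.003,-0.074,-0.008],[0,-14.7,29.7,1.9,-0.002,-0.074,-0.007],[0,-14.7,29.5,3.2,-0.003,-0.074,-0.008],[0,-14.7,29.5,4.3,-0.002,-0.074,-0.008],[0,-14.5,29.3,5.4,-0.003,-0.073,-0.008],[0,-14.4,29.2,6.6,-0.002,-0.074,-0.008],[0,8.3,0,14.4,0,0,0],[0,8.4,0,14.5,0,0,0],[0,8.3,0.1,14.4,0,0,0]]]
11 [ 0.5212 -0.0631  0.1024] t 3.9
```

```bash
python3 - <<'E'
from station import *
import cv2
s=sense();print(s['gripper_width'],s['wrist_force'])
p=capture("top");q=capture("scene");c=lambda i,y,x:cv2.resize(i[y:y+120,x:x+130,::-1],(390,360),interpolation=cv2.INTER_CUBIC)
cv2.imwrite("pics/g1.png",cv2.hconcat([c(p["color"],200,400),c(q["color"],150,340)]))
print(sense()['gripper_width'])
E
```

```text
0.06459508212254857 [-0.24317973  0.12705284 -0.69759058]
0.0274019740004108
```

View pics/g1.png

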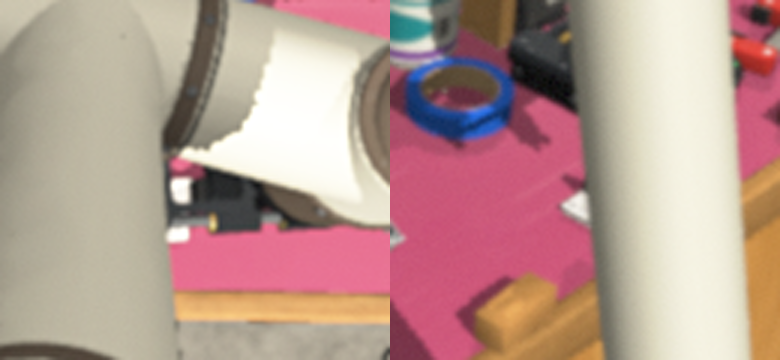

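The fingers close at about 0.9 of full travel per second, so they were still moving when I lifted. The gauge is still on the bench, so I redo the grasp with a smaller opening.

Request:
apply_moves:
  steps:
    - [[0.4, 0, 0, 0, 0, 0, 0], [0.4, 0, 0, 0, 0, 0, 0], [0.4, 1.2, 0.6, 0, 0, 0, 0], [0.4, 0, 0, 0, 0, 0, 0], [0.4, 0, 0, 15, 0, 0, 0], [0.4, 0, 0, 25, 0, 0, 0], [0.4, 0, 0, 0, 0, 0, 0]]

```text
time_s: 4.88
tcp_pos: [0.4292, -0.2769, 0.0571]
ee_rot: [[-0.998, -0.061, -0.005], [-0.061, 0.998, 0.002], [0.005, 0.002, -1.0]]
wrist_force: [-0.1, 0.0, -0.5]
gripper_width: 0.397
```

```bash
python3 - <<'E'
from plan import *
g=[.4328,-.278];Q=Rg(.062)
print(sense()['tcp_pos'],sense()['gripper_width'])
plan([([*g,.029],Q,3)],.4)
E
```

```text
[ 0.4291881  -0.2769425   0.05713138] 0.3966642432411518
[[[0.4,-1.2,-0.4,9.4,0.001,-0.002,0],[0.4,-1.2,-0.5,9.3,0,-0.002,-0.001],[0.4,-1.2,-0.4,9.4,0.001,-0.001,0]]]
3 [ 0.4328 -0.278   0.029 ] t 4.875
```

Request:
apply_moves:
  steps:
    - [[0.4, 0, 0, 5, 0, 0, 0], [0.4, 0, 0, 10, 0, 0, 0], [0.4, 0, 0, 0, 0, 0, 0], [0.4, 0, 0, 0, 0, 0, 0], [0.4, 0, 0, 0, 0, 0, 0]]

```text
time_s: 5.5
tcp_pos: [0.4313, -0.2776, 0.0448]
ee_rot: [[-0.998, -0.062, 0.001], [-0.062, 0.998, -0.0], [-0.001, -0.0, -1.0]]
wrist_force: [-0.5, -0.7, -0.2]
gripper_width: 0.397
```

```bash
python3 - <<'E'
from plan import *
g=[.4328,-.278];Q=Rg(.062)
print(sense()['tcp_pos'],sense()['ee_rot'].round(4),sense()['joint_velocities'].round(2))
plan([([*g,.029],Q,2)],.4)
E
```

```text
[ 0.43127679 -0.27756263  0.04477545] [[-9.981e-01 -6.190e-02  7.000e-04]
 [-6.190e-02  9.981e-01 -2.000e-04]
 [-7.000e-04 -3.000e-04 -1.000e+00]] [-0.09  0.   -0.11 -0.1   0.07 -0.1 ]
[[[0.4,-0.7,-0.3,7.9,0,0,0],[0.4,-0.8,-0.2,7.9,0,0.001,0]]]
2 [ 0.4328 -0.278   0.029 ] t 5.5
```

Request:
apply_moves:
  steps:
    - [[0.4, -0.7, -0.3, 7.9, 0, 0, 0], [0.4, -0.8, -0.2, 7.6, 0, 0, 0], [0.4, 0, 0, 0, 0, 0, 0], [0, 0, 0, 0, 0, 0, 0], [0, 0, 0, 0, 0, 0, 0], [0, 0, 0, 0, 0, 0, 0], [0, 0, 0, 0, 0, 0, 0], [0, 0, 0, 0, 0, 0, 0], [0, 0, 0, 0, 0, 0, 0]]

```text
time_s: 6.62
tcp_pos: [0.4327, -0.2779, 0.0291]
ee_rot: [[-0.998, -0.062, 0.0], [-0.062, 0.998, -0.0], [-0.0, -0.0, -1.0]]
wrist_force: [-0.0, 0.6, 1.3]
gripper_width: 0.134
```

```bash
python3 - <<'E'
from plan import *
p=np.array([.5475,.0286,.0383]);y=.119
M=R.from_euler('ZY',[y,-np.pi/6]).as_matrix()
o=p+M@[0,-.088,0];Q=M@F
h=o+M@[0,0,.029+.045]
s=sense();print(s['gripper_width'],s['tcp_pos'],s['ee_rot'].round(3))
c=s['tcp_pos'];plan([([c[0],c[1],.15],s['ee_rot'],3),(h+[0,0,.05],Q,7)],0)
E
```

```text
0.13404616791526167 [ 0.43266413 -0.27793079  0.02912117] [[-0.998 -0.062  0.   ]
 [-0.062  0.998 -0.   ]
 [-0.    -0.    -1.   ]]
[[[0,0,0,-40.3,0,0,0],[0,0,0,-40.3,0,0,0],[0,0,0,-40.3,0,0,0],[0,-14.5,29.8,-0.3,-0.002,-0.075,-0.008],[0,-14.8,29.8,0.8,-0.002,-0.074,-0.008],[0,-14.9,29.6,2,-0.002,-0.075,-0.008],[0,-14.9,29.4,3.1,-0.003,-0.075,-0.008],[0,-14.9,29.4,4.4,-0.002,-0.075,-0.008],[0,-14.7,29.2,5.5,-0.002,-0.074,-0.008],[0,-14.5,29.1,6.7,-0.002,-0.075,-0.008]]]
10 [ 0.5212 -0.0632  0.1523] t 6.625
```

Request:
apply_moves:
  steps:
    - [[0, 0, 0, -40.3, 0, 0, 0], [0, 0, 0, -40.3, 0, 0, 0], [0, 0, 0, -40.3, 0, 0, 0], [0, -14.5, 29.8, -0.3, -0.002, -0.075, -0.008], [0, -14.8, 29.8, 0.8, -0.002, -0.074, -0.008], [0, -14.9, 29.6, 2, -0.002, -0.075, -0.008], [0, -14.9, 29.4, 3.1, -0.003, -0.075, -0.008], [0, -14.9, 29.4, 4.4, -0.002, -0.075, -0.008], [0, -14.7, 29.2, 5.5, -0.002, -0.074, -0.008], [0, -14.5, 29.1, 6.7, -0.002, -0.075, -0.008], [0, 0, 0, 0, 0, 0, 0], [0, 0, 0, 0, 0, 0, 0]]

```text
time_s: 8.12
tcp_pos: [0.5226, -0.0665, 0.1567]
ee_rot: [[-0.863, -0.123, 0.49], [-0.103, 0.992, 0.068], [-0.494, 0.008, -0.869]]
wrist_force: [0.2, 0.1, -1.6]
gripper_width: 0.133
```

```bash
python3 - <<'E'
from station import *
import cv2
s=sense();print(s['gripper_width'],s['wrist_force'])
p=capture("top");q=capture("scene");c=lambda i,y,x:cv2.resize(i[y:y+150,x:x+130,::-1],(390,450),interpolation=cv2.INTER_CUBIC)
cv2.imwrite("pics/g2.png",cv2.hconcat([c(p["color"],150,320),c(q["color"],150,260)]))
E
```

```text
0.13349015726343458 [ 0.18088223  0.14029319 -1.57036484]
```

View pics/g2.png

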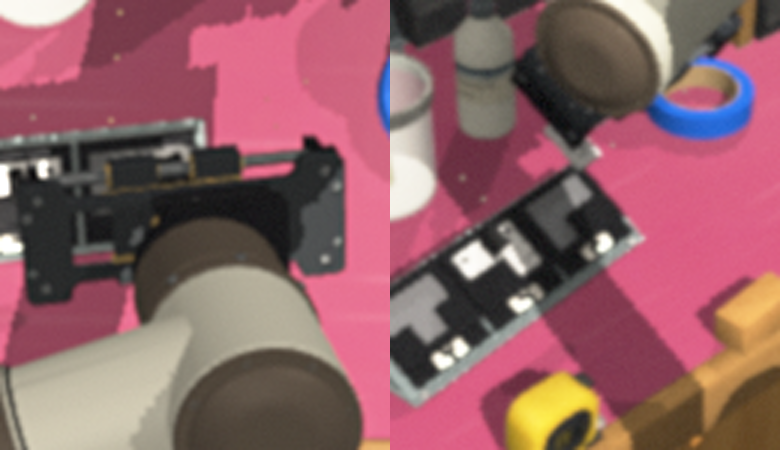

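```bash
cat >> plan.py <<'E'
ST=np.array([.5475,.0286,.0383]);SY=.119
M=R.from_euler('ZY',[SY,-np.pi/6]).as_matrix()
def pk(side,x,y,z): return ST+M@(np.array([x,side*88+y,z])/1e3)   # pocket frame mm -> world
def local(side):
    s=sense(); return (M.T@(s['tcp_pos']-ST)*1e3-[0,side*88,0]).round(2), R.from_matrix(F@M.T@s['ee_rot']).as_rotvec().round(4)
E
python3 - <<'E'
from plan import *
print(local(-1)); plan([(pk(-1,0,0,55),M@F,4),(pk(-1,0,0,49),M@F,2)],0)
E
```

```text
(array([ 28.37,  -3.82, 120.65]), array([-0.0089,  0.006 ,  0.0011]))
[[[0,7,0.8,16.5,0.002,-0.002,0],[0,7,0.8,16.4,0.002,-0.001,-0.001],[0,7.1,0.9,16.4,0.003,-0.002,0],[0,7,0.9,16.5,0.002,-0.001,0],[0,0,0,3,0,0,0],[0,0,0,3,0,0,0]]]
6 [ 0.5337 -0.0617  0.0807] t 8.225
```

Request:
apply_moves:
  steps:
    - [[0, 7, 0.8, 16.5, 0.002, -0.002, 0], [0, 7, 0.8, 16.4, 0.002, -0.001, 0], [0, 7.1, 0.9, 16.4, 0.003, -0.002, 0], [0, 7, 0.9, 16.5, 0.002, -0.001, 0], [0, 0, 0, 3, 0, 0, 0], [0, 0, 0, 3, 0, 0, 0], [0, 0, 0, 0, 0, 0, 0], [0, 0, 0, 0, 0, 0, 0], [0, 0, 0, 0, 0, 0, 0]]

```text
time_s: 9.35
tcp_pos: [0.5372, -0.0752, 0.0935]
ee_rot: [[-0.87, -0.14, 0.473], [-0.105, 0.989, 0.1], [-0.482, 0.038, -0.875]]
wrist_force: [-0.0, 0.5, -0.9]
gripper_width: 0.132
```

```bash
python3 - <<'E'
from plan import *
from fit import *
from station import capture
print(local(-1),sense()['wrist_force'])
c=capture("scene");im=c['color'][180:270,270:370,::-1].copy()
big=cv2.resize(im,(0,0),fx=6,fy=6,interpolation=cv2.INTER_CUBIC)
s=sense(); Mg=s['ee_rot']@F; og=s['tcp_pos']+s['ee_rot']@[0,0,.029]
T=lambda X:X@Mg.T+og
D=lambda X,col:cv2.polylines(big,[np.round((proj(c,X)-[270,180]+.5)*6).astype(np.int32)],True,col,1)
D(T(z(outline('end'),.008)),(0,255,0));D(T(z(outline('end'),0)),(0,255,0))
P=lambda X:X@M.T+pk(-1,0,0,0)
D(P(z(outline('end',2),.008)),(255,255,0));D(P(z(outline('end',2),0)),(0,255,255))
P2=lambda X:X@M.T+pk(0,0,0,0);D(P2(z(outline('mir'),.008)),(0,0,255))
cv2.imwrite("pics/h1.png",big)
E
```

```text
(array([  8.08, -13.86,  59.08]), array([-0.0435,  0.0206, -0.0003])) [-0.04503429  0.48752286 -0.88239015]
```

View pics/h1.png

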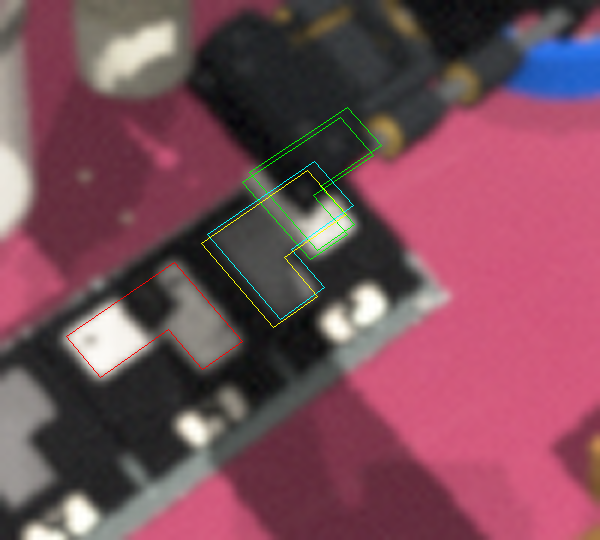

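```bash
python3 - <<'E'
from plan import *
s=sense();print(s['joints'].round(2),s['joint_velocities'].round(2),s['effort'].round(2),s['wrist_force'],s['moment'],local(-1))
E
```

```text
[  7.43  15.97 -36.27 -13.86  -9.19 -76.8 ] [ 0.06  0.06  0.11 -0.11  0.    0.09] [-1.000e-02 -2.796e+01  1.290e+01  2.730e+00  1.080e+00  1.000e-02] [-0.19046123  0.26512931 -0.53160052] [-0.28844299  1.13868084 -0.0308782 ] (array([  8.03, -13.87,  59.03]), array([-0.0434,  0.0207, -0.0003]))
```

Joint 5 is at its limit (-9.19° against -9.14°), so the arm can't reach the full 30° tool tilt here. I'll put the gauge back on the bench and regrasp it with the tool tilted -15° about the closing axis. That way insertion only needs 15° of tilt.

```bash
python3 - <<'E'
from plan import *
s=sense();c=s['tcp_pos']
plan([(c+[-.02,0,.06],s['ee_rot'],2),([.4328,-.278,.07],Rg(.062),8)],0)
E
```

```text
[[[0,-5.8,2.5,-31,0,0,0],[0,-5.7,2.6,-31,0,0,0],[0,16.9,-24,1.6,0.007,0.063,0.008],[0,16.5,-24.1,2.8,0.007,0.062,0.009],[0,16.1,-24.3,4,0.007,0.063,0.008],[0,15.6,-24.3,5.2,0.007,0.063,0.009],[0,15,-24.4,6.3,0.007,0.062,0.008],[0,14.4,-24.5,7.4,0.007,0.063,0.009],[0,13.7,-24.6,8.4,0.008,0.063,0.008],[0,12.9,-24.6,9.5,0.007,0.063,0.008]]]
10 [ 0.4328 -0.278   0.07  ] t 9.4
```

Request:
apply_moves:
  steps:
    - [[0, -5.8, 2.5, -31, 0, 0, 0], [0, -5.7, 2.6, -31, 0, 0, 0], [0, 16.9, -24, 1.6, 0.007, 0.063, 0.008], [0, 16.5, -24.1, 2.8, 0.007, 0.062, 0.009], [0, 16.1, -24.3, 4, 0.007, 0.063, 0.008], [0, 15.6, -24.3, 5.2, 0.007, 0.063, 0.009], [0, 15, -24.4, 6.3, 0.007, 0.062, 0.008], [0, 14.4, -24.5, 7.4, 0.007, 0.063, 0.009], [0, 13.7, -24.6, 8.4, 0.008, 0.063, 0.008], [0, 12.9, -24.6, 9.5, 0.007, 0.063, 0.008], [0, 0, 0, 0, 0, 0, 0], [0, 0, 0, 0, 0, 0, 0]]

```text
time_s: 10.9
tcp_pos: [0.433, -0.2778, 0.0699]
ee_rot: [[-0.998, -0.062, 0.0], [-0.062, 0.998, -0.0], [-0.0, -0.0, -1.0]]
wrist_force: [-0.6, 0.2, -1.7]
gripper_width: 0.133
```

```bash
python3 - <<'E'
from plan import *
print(sense()['tcp_pos'],sense()['ee_rot'].round(4),sense()['joints'].round(1))
plan([([.4328,-.278,.0335],Rg(.062),4)],0)
E
```

```text
[ 0.43296427 -0.27776735  0.06991055] [[-9.981e-01 -6.200e-02  1.000e-04]
 [-6.200e-02  9.981e-01 -3.000e-04]
 [-1.000e-04 -3.000e-04 -1.000e+00]] [-14.6  22.6 -27.3   0.  -40.1 -71.9]
[[[0,0,-0.1,9.1,0,0,0],[0,0.1,0,9.1,0,0,0],[0,0,-0.1,9.1,0,0,0],[0,0.1,0,9.1,0,0,0]]]
4 [ 0.4328 -0.278   0.0335] t 10.9
```

Request:
apply_moves:
  steps:
    - [[0, 0, -0.1, 10, 0, 0, 0], [0, 0.1, 0, 15, 0, 0, 0], [0, 0, -0.1, 10, 0, 0, 0], [0, 0, 0, 5, 0, 0, 0], [0, 0, 0, 0, 0, 0, 0], [0, 0, 0, 0.6, 0, 0, 0], [0.4, 0, 0, 0, 0, 0, 0], [0.4, 0, 0, 0, 0, 0, 0], [0.4, 0, 0, 0, 0, 0, 0], [0.4, 0, 0, -20, 0, 0, 0], [0.4, 0, 0, -20, 0, 0, 0], [0.4, 0, 0, 0, 0, 0, 0]]

```text
time_s: 12.4
tcp_pos: [0.4338, -0.2786, 0.0705]
ee_rot: [[-0.998, -0.062, 0.003], [-0.062, 0.998, -0.002], [-0.003, -0.002, -1.0]]
wrist_force: [-1.0, -1.0, -0.2]
gripper_width: 0.403
```

```bash
python3 - <<'E'
from plan import *
print(sense()['tcp_pos'],sense()['wrist_force'])
Q=Rg(.062,-np.pi/12); a=np.array([.4348,-.278,.0295]); 
plan([(a-Q[:,2]*.035,Q,3),(a-Q[:,2]*.008,Q,2)],.4)
E
```

```text
[ 0.43381655 -0.2786011   0.07051837] [-0.98952581 -1.03662175 -0.15627325]
[[[0.4,-3.4,0.2,2.4,-0.001,0.088,0],[0.4,-3.5,0.2,2.1,0,0.088,0],[0.4,-3.7,0.1,1.8,-0.001,0.088,0],[0.4,0,0,13.5,0,0,0],[0.4,0,0,13.5,0,0,0]]]
5 [ 0.4368 -0.2779  0.0372] t 12.4
```

Request:
apply_moves:
  steps:
    - [[0.4, -3.4, 0.2, 2.4, 0, 0.088, 0], [0.4, -3.5, 0.2, 2.1, 0, 0.088, 0], [0.4, -3.7, 0.1, 1.8, 0, 0.088, 0], [0.4, 0, 0, 13.5, 0, 0, 0], [0.4, 0, 0, 13.5, 0, 0, 0], [0.4, 0, 0, 0, 0, 0, 0], [0.4, 0, 0, 0, 0, 0, 0], [0.4, 0, 0, 0, 0, 0, 0]]

```text
time_s: 13.4
tcp_pos: [0.4359, -0.2778, 0.0365]
ee_rot: [[-0.964, -0.062, -0.26], [-0.06, 0.998, -0.017], [0.26, -0.001, -0.965]]
wrist_force: [-0.4, -0.1, -0.6]
gripper_width: 0.398
```

```bash
python3 - <<'E'
from plan import *
print(sense()['tcp_pos'],sense()['wrist_force'],sense()['joints'].round(1))
Q=Rg(.062,-np.pi/12); a=np.array([.4348,-.278,.0295]); 
plan([(a,Q,2)],.4)
E
```

```text
[ 0.43588833 -0.27776234  0.03646547] [-0.38935667 -0.05662362 -0.5755781 ] [-12.2  31.1 -21.9   5.2 -51.6 -78.1]
[[[0.4,-0.4,-0.1,3.5,0,-0.001,0],[0.4,-0.3,-0.1,3.5,-0.001,-0.001,0]]]
2 [ 0.4348 -0.278   0.0295] t 13.4
```

Request:
apply_moves:
  steps:
    - [[0.4, -0.4, -0.1, 3.5, 0, -0.001, 0], [0.4, -0.3, -0.1, 3.5, 0, -0.001, 0], [0.4, 0, 0, 0, 0, 0, 0], [0, 0, 0, 0, 0, 0, 0], [0, 0, 0, 0, 0, 0, 0], [0, 0, 0, 0, 0, 0, 0], [0, 0, 0, 0, 0, 0, 0], [0, 0, 0, 0, 0, 0, 0], [0, 0, 0, 0, 0, 0, 0]]

```text
time_s: 14.52
tcp_pos: [0.4346, -0.2779, 0.029]
ee_rot: [[-0.964, -0.062, -0.259], [-0.06, 0.998, -0.017], [0.26, -0.0, -0.966]]
wrist_force: [-0.2, 0.9, -0.6]
gripper_width: 0.139
```

```bash
cat >> plan.py <<'E'
# gauge frame in tool frame, from grasp: gauge pose (pos,yaw on bench) and tool pose at grasp; saved per gauge
import json
def save_grasp(name,g,yaw):
    s=sense(); G=R.from_euler('z',yaw).as_matrix()
    json.dump([(s['ee_rot'].T@(np.array(g)-s['tcp_pos'])).tolist(),(s['ee_rot'].T@G).tolist()],open(name+'.json','w'))
def grasp(name): return map(np.array,json.load(open(name+'.json')))
def tool_for(name,side,x,y,z):      # tool pose that puts the held gauge at pocket-frame mm (x,y,z), aligned
    t,G=grasp(name); Q=M@G.T; return pk(side,x,y,z)-Q@t,Q
def gauge_local(name,side):
    t,G=grasp(name); s=sense(); p=s['tcp_pos']+s['ee_rot']@t
    return (M.T@(p-ST)*1e3-[0,side*88,0]).round(2), R.from_matrix(M.T@s['ee_rot']@G).as_rotvec().round(4)
E
python3 - <<'E'
from plan import *
s=sense();print(s['gripper_width'],s['tcp_pos'],s['ee_rot'].round(3),s['wrist_force'])
save_grasp('end',[.4328,-.278,0],.062)
c=s['tcp_pos'];h,Q=tool_for('end',-1,10,0,60)
plan([(c+[0,0,.09],s['ee_rot'],3),(h+[0,0,.03],Q,8)],0);print(h,Q)
E
```

```text
0.1387673393612413 [ 0.43458385 -0.27790471  0.02899632] [[-0.964 -0.062 -0.259]
 [-0.06   0.998 -0.017]
 [ 0.26  -0.    -0.966]] [-0.15600668  0.93008667 -0.57215315]
[[[0,7.8,0,-29,0,0,0],[0,7.8,0,-28.9,0,0,0],[0,7.8,0,-29,0,0,0],[0,-11.3,26.1,-7.2,0,-0.065,-0.007],[0,-12,26.1,-6.5,0,-0.066,-0.007],[0,-12.5,25.9,-5.7,0,-0.065,-0.008],[0,-13.1,25.9,-4.8,0,-0.066,-0.007],[0,-13.6,25.8,-4,0,-0.065,-0.007],[0,-13.9,25.6,-3,0,-0.066,-0.007],[0,-14.4,25.6,-2.2,0,-0.065,-0.007],[0,-14.6,25.5,-1.2,0,-0.065,-0.007]]]
11 [ 0.5239 -0.0628  0.1513] t 14.525
[ 0.52390074 -0.06286396  0.12126624] [[-9.59331488e-01 -1.18708975e-01  2.56107936e-01]
 [-1.14817574e-01  9.92928974e-01  3.01492672e-02]
 [-2.57875979e-01 -4.82550358e-04 -9.66177906e-01]]
```

Request:
apply_moves:
  steps:
    - [[0, 7.8, 0, -29, 0, 0, 0], [0, 7.8, 0, -28.9, 0, 0, 0], [0, 7.8, 0, -29, 0, 0, 0], [0, -11.3, 26.1, -7.2, 0, -0.065, -0.007], [0, -12, 26.1, -6.5, 0, -0.066, -0.007], [0, -12.5, 25.9, -5.7, 0, -0.065, -0.008], [0, -13.1, 25.9, -4.8, 0, -0.066, -0.007], [0, -13.6, 25.8, -4, 0, -0.065, -0.007], [0, -13.9, 25.6, -3, 0, -0.066, -0.007], [0, -14.4, 25.6, -2.2, 0, -0.065, -0.007], [0, -14.6, 25.5, -1.2, 0, -0.065, -0.007], [0, 0, 0, 0, 0, 0, 0]]

```text
time_s: 16.02
tcp_pos: [0.5229, -0.0618, 0.151]
ee_rot: [[-0.96, -0.121, 0.254], [-0.117, 0.993, 0.031], [-0.256, -0.0, -0.967]]
wrist_force: [0.1, 0.4, -2.0]
gripper_width: 0.129
```

```bash
python3 - <<'E'
from plan import *
print(sense()['joints'].round(1),gauge_local('end',-1))
a,Q=tool_for('end',-1,0,0,40);b,Q=tool_for('end',-1,0,0,20)
plan([(a,Q,4),(b,Q,4)],0)
E
```

```text
[ 11.6  11.6 -31.5   2.3 -32.2 -96.4] (array([24.03,  1.26, 86.2 ]), array([0.0013, 0.0021, 0.0016]))
[[[0,2.8,-0.3,12.7,0,-0.001,0],[0,2.8,-0.3,12.7,0,0,0.001],[0,2.8,-0.3,12.8,0.001,-0.001,0],[0,2.8,-0.3,12.7,0,0,0.001],[0,-1.3,0,4.8,0,0,0],[0,-1.3,0,4.8,0,0,0],[0,-1.3,0,4.9,0,0,0],[0,-1.3,0,4.8,0,0,0]]]
8 [ 0.5352 -0.0615  0.0816] t 16.025
```

Request:
apply_moves:
  steps:
    - [[0, 2.8, -0.3, 12.7, 0, -0.001, 0], [0, 2.8, -0.3, 12.7, 0, 0, 0.001], [0, 2.8, -0.3, 12.8, 0.001, -0.001, 0], [0, 2.8, -0.3, 12.7, 0, 0, 0.001], [0, -1.3, 0, 4.8, 0, 0, 0], [0, -1.3, 0, 4.8, 0, 0, 0], [0, -1.3, 0, 4.9, 0, 0, 0], [0, -1.3, 0, 4.8, 0, 0, 0], [0, 0, 0, 0, 0, 0, 0], [0, 0, 0, 0, 0, 0, 0], [0, 0, 0, 0, 0, 0, 0]]

```text
time_s: 17.4
tcp_pos: [0.5363, -0.0626, 0.0821]
ee_rot: [[-0.959, -0.116, 0.258], [-0.112, 0.993, 0.03], [-0.26, -0.001, -0.966]]
wrist_force: [0.1, -0.6, -1.6]
gripper_width: 0.131
```

```bash
cat > look.py <<'E'
from plan import *
from fit import *
from station import capture
def look(name,kind,side,x0,y0,fn,cam="scene",h=90,w=100):
    c=capture(cam);big=cv2.resize(c['color'][y0:y0+h,x0:x0+w,::-1],(0,0),fx=6,fy=6,interpolation=cv2.INTER_CUBIC)
    D=lambda X,col:cv2.polylines(big,[np.round((proj(c,X)-[x0,y0]+.5)*6).astype(np.int32)],True,col,1)
    if name:
        t,G=grasp(name);s=sense();Mg=s['ee_rot']@G;og=s['tcp_pos']+s['ee_rot']@t;T=lambda X:X@Mg.T+og
        D(T(z(outline(kind),.008)),(0,255,0))
    P=lambda X:X@M.T+pk(side,0,0,0)
    D(P(z(outline(kind,2),.008)),(255,255,0));D(P(z(outline(kind,2),0)),(0,255,255))
    D((lambda X:X@M.T+ST)(z(outline('mir'),.008)),(0,0,255))
    cv2.imwrite(fn,big)
E
python3 - <<'E'
from look import *
print(sense()['joints'].round(1),gauge_local('end',-1),sense()['wrist_force'])
look('end','end',-1,270,180,'pics/h2.png')
E
```

```text
[ 11.2  18.7 -34.9   3.3 -21.4 -97.5] (array([ 1.2 , -1.21, 19.92]), array([-0.0014, -0.0018, -0.0022])) [ 0.12962841 -0.59829265 -1.57860668]
```

View pics/h2.png

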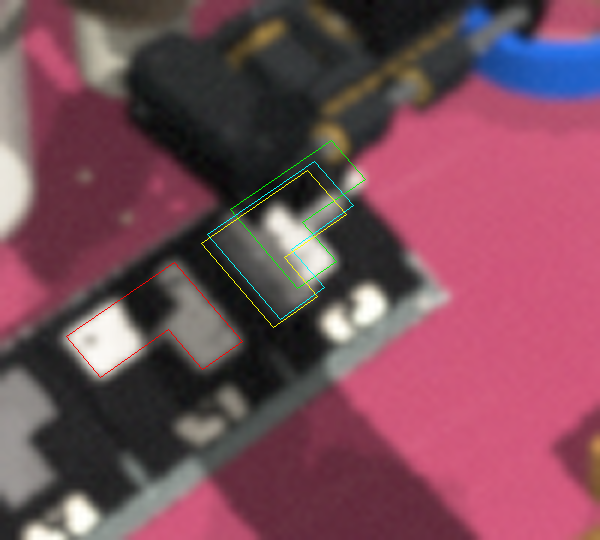

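```bash
python3 - <<'E'
from plan import *
a,Q=tool_for('end',-1,0,0,11)
plan([(a,Q,3)],0)
E
```

```text
[[[0,-0.4,0.4,3,0,0.001,-0.001],[0,-0.4,0.4,2.9,-0.001,0,-0.001],[0,-0.5,0.4,3,0,0.001,0]]]
3 [ 0.5397 -0.0609  0.0739] t 17.45
```

Request:
apply_moves:
  steps:
    - [[0, -0.4, 0.4, 3, 0, 0.001, -0.001], [0, -0.4, 0.4, 2.9, -0.001, 0, -0.001], [0, -0.5, 0.4, 3, 0, 0.001, 0], [0, 0, 0, 0, 0, 0, 0], [0, 0, 0, 0, 0, 0, 0], [0, 0, 0, 0, 0, 0, 0]]

```text
time_s: 18.2
tcp_pos: [0.5397, -0.061, 0.0737]
ee_rot: [[-0.96, -0.118, 0.256], [-0.114, 0.993, 0.03], [-0.257, -0.0, -0.966]]
wrist_force: [0.0, 0.3, -1.9]
gripper_width: 0.14
```

```bash
python3 - <<'E'
from plan import *
print(gauge_local('end',-1),sense()['wrist_force'])
a,Q=tool_for('end',-1,0,0,5.5);b,Q=tool_for('end',-1,0,0,2.5)
plan([(a,Q,3),(b,Q,2)],0)
E
```

```text
(array([-2.000e-02,  1.000e-02,  1.087e+01]), array([ 0.0001,  0.0005, -0.0005])) [ 0.00956431  0.26101952 -1.88159467]
[[[0,-0.5,0,1.7,0,0,0],[0,-0.4,0,1.8,0,0,0],[0,-0.5,0,1.7,0,-0.001,0],[0,-0.4,0,1.4,0,0,0],[0,-0.4,0,1.5,0,0,0]]]
5 [ 0.5439 -0.0605  0.0665] t 18.2
```

Request:
apply_moves:
  steps:
    - [[0, -0.5, 0, 1.7, 0, 0, 0], [0, -0.4, 0, 1.8, 0, 0, 0], [0, -0.5, 0, 1.7, 0, 0, 0], [0, 0, 0, 0, 0, 0, 0], [0, 0, 0, 0, 0, 0, 0]]

```text
time_s: 18.82
tcp_pos: [0.5423, -0.0606, 0.0689]
ee_rot: [[-0.96, -0.118, 0.255], [-0.114, 0.993, 0.03], [-0.257, -0.0, -0.966]]
wrist_force: [-0.3, -0.0, -1.8]
gripper_width: 0.138
```

```bash
python3 - <<'E'
from plan import *
s=sense();print(gauge_local('end',-1),M.T@s['wrist_force'])
E
```

```text
(array([-0.11,  0.02,  5.4 ]), array([ 0.0001,  0.0008, -0.0005])) [-1.17597125  0.00823173 -1.42777549]
```

Request:
apply_moves:
  steps:
    - [[0, -0.3, 0, 1, 0, 0, 0], [0, -0.3, 0, 1, 0, 0, 0], [0, -0.2, 0, 1, 0, 0, 0], [0, -0.3, 0, 0.9, 0, 0, 0], [0, 0, 0, 0, 0, 0, 0], [0, 0, 0, 0, 0, 0, 0]]

```text
time_s: 19.58
tcp_pos: [0.5437, -0.0605, 0.0668]
ee_rot: [[-0.96, -0.118, 0.255], [-0.114, 0.993, 0.03], [-0.257, -0.0, -0.966]]
wrist_force: [-7.5, 1.3, 12.3]
gripper_width: 0.134
```

```bash
python3 - <<'E'
from plan import *
s=sense();print(gauge_local('end',-1),M.T@s['wrist_force'])
E
```

```text
(array([-0.02,  0.02,  2.89]), array([-0.    ,  0.001 , -0.0004])) [-0.2132064   2.18100531 14.27642236]
```

Request:
apply_moves:
  steps:
    - [[0, 0, 0, -0.5, 0, 0, 0], [0.35, 0, 0, 0, 0, 0, 0], [0.35, 0, 0, 0, 0, 0, 0], [0.35, 0, 0, 0, 0, 0, 0], [0.35, 0, 0, -20, 0, 0, 0], [0.35, 0, 0, -30, 0, 0, 0], [0.35, 0, 0, -40, 0, 0, 0], [0.35, 0, 0, -40, 0, 0, 0], [0.35, 0, 0, 0, 0, 0, 0]]

```text
time_s: 20.7
tcp_pos: [0.5126, -0.0642, 0.1952]
ee_rot: [[-0.958, -0.119, 0.263], [-0.114, 0.993, 0.031], [-0.265, -0.0, -0.964]]
wrist_force: [0.6, 0.1, -0.5]
gripper_width: 0.351
```

```bash
python3 - <<'E'
from look import *
look(None,'end',-1,270,180,'pics/h3.png')
E
```

```text
(no output)
```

View pics/h3.png

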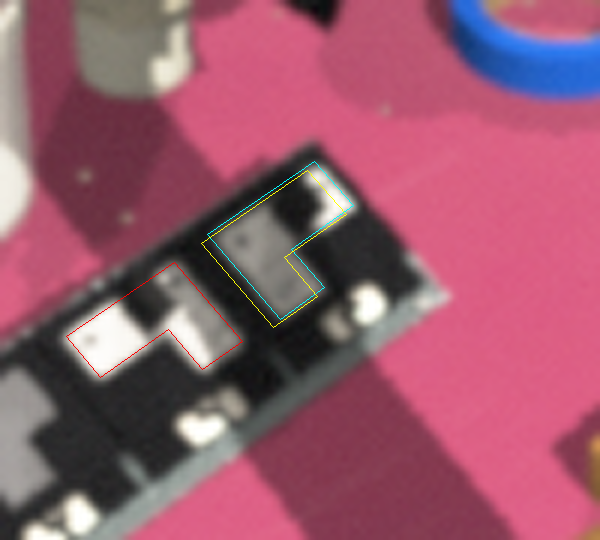

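The L gauge looks seated: its outline matches the pocket overlay around (300,240) in the crop. Next is the T gauge.

```bash
python3 - <<'E'
from plan import *
y=.771;Q=Rg(y,-np.pi/12); a=np.array([.4684+.002*np.cos(y),.290+.002*np.sin(y),.0295])
plan([(a-Q[:,2]*.10,Q,10),(a-Q[:,2]*.04,Q,2)],.35); print(a)
E
```

```text
[[[0.35,-0.3,37.4,7,0,0.051,-0.066],[0.35,-3.1,37.2,7,0,0.05,-0.066],[0.35,-5.9,37,6.7,0,0.051,-0.066],[0.35,-8.7,36.5,6.3,0,0.051,-0.066],[0.35,-11.4,35.8,5.8,0,0.05,-0.066],[0.35,-14,35,5.2,0,0.051,-0.066],[0.35,-16.5,34,4.5,0,0.051,-0.066],[0.35,-18.9,32.8,3.5,0,0.05,-0.066],[0.35,-21.1,31.5,2.5,0,0.051,-0.066],[0.35,-23.4,30,1.3,0,0.05,-0.066],[0.35,0,0,30,0,0,0],[0.35,0.1,0,30.1,0,0,0]]]
12 [0.4772 0.2986 0.0681] t 20.75
[0.46983443 0.29139371 0.0295    ]
```

Request:
apply_moves:
  steps:
    - [[0.35, -0.3, 37.4, 7, 0, 0.051, -0.066], [0.35, -3.1, 37.2, 7, 0, 0.05, -0.066], [0.35, -5.9, 37, 6.7, 0, 0.051, -0.066], [0.35, -8.7, 36.5, 6.3, 0, 0.051, -0.066], [0.35, -11.4, 35.8, 5.8, 0, 0.05, -0.066], [0.35, -14, 35, 5.2, 0, 0.051, -0.066], [0.35, -16.5, 34, 4.5, 0, 0.051, -0.066], [0.35, -18.9, 32.8, 3.5, 0, 0.05, -0.066], [0.35, -21.1, 31.5, 2.5, 0, 0.051, -0.066], [0.35, -23.4, 30, 1.3, 0, 0.05, -0.066], [0.35, 0, 0, 30, 0, 0, 0], [0.35, 0, 0, 20, 0, 0, 0]]

```text
time_s: 22.25
tcp_pos: [0.4769, 0.2999, 0.0726]
ee_rot: [[-0.691, -0.697, -0.192], [-0.672, 0.717, -0.184], [0.266, 0.002, -0.964]]
wrist_force: [0.8, -0.0, -1.1]
gripper_width: 0.351
```

Request:
apply_moves:
  steps:
    - [[0.35, 0, 0, 0, 0, 0, 0], [0.35, 0, 0, 0, 0, 0, 0], [0.35, 0, 0, 0, 0, 0, 0]]

```text
time_s: 22.62
tcp_pos: [0.4789, 0.3006, 0.0769]
ee_rot: [[-0.692, -0.697, -0.187], [-0.673, 0.717, -0.18], [0.26, 0.001, -0.966]]
wrist_force: [-0.5, -0.0, 0.6]
gripper_width: 0.349
```

```bash
python3 - <<'E'
from plan import *
print(sense()['joints'].round(1),sense()['tcp_pos'])
y=.771;Q=Rg(y,-np.pi/12); a=np.array([.4698,.2914,.0295])
plan([(a-Q[:,2]*.01,Q,4)],.35)
E
```

```text
[ 48.   32.5  -8.7  -1.2 -63.8 -93.1] [0.4788965  0.30063587 0.07693579]
[[[0.35,0.1,-0.1,9.8,0,0,0],[0.35,0,-0.1,9.8,0.001,0,0],[0.35,0.1,0,9.8,0,-0.001,0],[0.35,0,-0.1,9.8,0,0,0.001]]]
4 [0.4717 0.2932 0.0391] t 22.625
```

Before closing I check the camera fit of the gauge again at 10 mm above it.

Request:
apply_moves:
  steps:
    - [[0.35, 0.1, -0.1, 9.8, 0, 0, 0], [0.35, 0, -0.1, 9.8, 0, 0, 0], [0.35, 0.1, 0, 9.8, 0, 0, 0], [0.35, 0, -0.1, 9.8, 0, 0, 0], [0.35, 0, 0, 0, 0, 0, 0], [0.35, 0, 0, 0, 0, 0, 0], [0.35, 0, 0, 0, 0, 0, 0]]

```text
time_s: 23.5
tcp_pos: [0.4712, 0.2931, 0.0388]
ee_rot: [[-0.692, -0.697, -0.188], [-0.673, 0.717, -0.181], [0.26, 0.001, -0.966]]
wrist_force: [0.1, 0.2, -0.2]
gripper_width: 0.354
```

```bash
python3 - <<'E'
from plan import *
print(sense()['tcp_pos'],sense()['wrist_force'])
y=.771;Q=Rg(y,-np.pi/12); a=np.array([.4698,.2914,.0295])
plan([(a,Q,2)],.35)
E
```

```text
[0.47123784 0.29306911 0.03876526] [ 0.10380305  0.23628898 -0.15831721]
[[[0.35,-0.1,-0.1,4.8,0.001,-0.001,0],[0.35,-0.2,-0.1,4.7,0,-0.001,0.001]]]
2 [0.4698 0.2914 0.0295] t 23.5
```

Request:
apply_moves:
  steps:
    - [[0.35, -0.1, -0.1, 4.8, 0, 0, 0], [0.35, -0.2, -0.1, 4.7, 0, 0, 0], [0.35, 0, 0, 0, 0, 0, 0], [0, 0, 0, 0, 0, 0, 0], [0, 0, 0, 0, 0, 0, 0], [0, 0, 0, 0, 0, 0, 0], [0, 0, 0, 0, 0, 0, 0], [0, 0, 0, 0, 0, 0, 0], [0, 0, 0, 0, 0, 0, 0]]

```text
time_s: 24.62
tcp_pos: [0.4695, 0.2913, 0.0293]
ee_rot: [[-0.692, -0.697, -0.188], [-0.673, 0.717, -0.181], [0.261, 0.002, -0.965]]
wrist_force: [-0.7, 0.7, 1.1]
gripper_width: 0.134
```

```bash
python3 - <<'E'
from plan import *
s=sense();print(s['gripper_width'],s['tcp_pos'],s['ee_rot'].round(3),s['wrist_force'])
# after closing, the rib lies centred and square between the pads: yaw from the tool, y from the TCP
y=np.arctan2(-s['ee_rot'][0,1],s['ee_rot'][1,1]); e=s['ee_rot'][:2,1]/np.linalg.norm(s['ee_rot'][:2,1])
g=np.array([.4684,.290]); g=g+e*(e@(s['tcp_pos'][:2]-g)); print('gauge',g,y)
save_grasp('mid',[*g,0],y)
c=s['tcp_pos'];h,Q=tool_for('mid',1,5,0,60)
plan([(c+[0,0,.08],s['ee_rot'],3),(h+[0,0,.03],Q,8)],0)
E
```

```text
0.13372353684213648 [0.46954491 0.29130889 0.02926507] [[-0.692 -0.697 -0.188]
 [-0.673  0.717 -0.181]
 [ 0.261  0.002 -0.965]] [-0.70787377  0.73882495  1.06098534]
gauge [0.46830216 0.29010063] 0.7713260833960138
[[[0,7,0,-25.7,0,0,0],[0,6.9,0.1,-25.8,0,0,0],[0,7,0,-25.7,0,0,0],[0,13.9,-18.6,-1.4,0,-0.063,0.082],[0,12.3,-19.8,-2.2,0,-0.063,0.083],[0,10.4,-20.6,-3,-0.001,-0.064,0.082],[0,8.4,-21.4,-3.6,0,-0.063,0.082],[0,6.5,-22.1,-4,0,-0.063,0.083],[0,4.3,-22.5,-4.4,0,-0.063,0.082],[0,2.2,-22.7,-4.6,0,-0.064,0.082],[0,0,-22.8,-4.6,0,-0.063,0.083]]]
11 [0.4985 0.1114 0.1489] t 24.625
```

Request:
apply_moves:
  steps:
    - [[0, 7, 0, -25.7, 0, 0, 0], [0, 6.9, 0.1, -25.8, 0, 0, 0], [0, 7, 0, -25.7, 0, 0, 0], [0, 13.9, -18.6, -1.4, 0, -0.063, 0.082], [0, 12.3, -19.8, -2.2, 0, -0.063, 0.083], [0, 10.4, -20.6, -3, 0, -0.064, 0.082], [0, 8.4, -21.4, -3.6, 0, -0.063, 0.082], [0, 6.5, -22.1, -4, 0, -0.063, 0.083], [0, 4.3, -22.5, -4.4, 0, -0.063, 0.082], [0, 2.2, -22.7, -4.6, 0, -0.064, 0.082], [0, 0, -22.8, -4.6, 0, -0.063, 0.083], [0, 0, 0, 0, 0, 0, 0]]

```text
time_s: 26.12
tcp_pos: [0.4966, 0.109, 0.1484]
ee_rot: [[-0.96, -0.118, 0.253], [-0.114, 0.993, 0.029], [-0.255, -0.001, -0.967]]
wrist_force: [0.5, -0.2, -1.7]
gripper_width: 0.133
```

```bash
python3 - <<'E'
from plan import *
print(sense()['joints'].round(1),gauge_local('mid',1))
a,Q=tool_for('mid',1,0,0,40);b,Q=tool_for('mid',1,0,0,22)
plan([(a,Q,4),(b,Q,4)],0)
E
```

```text
[  34.3    9.9  -38.4   14.   -29.4 -129. ] (array([17.72, -2.21, 86.55]), array([-0.0033,  0.0022, -0.0003]))
[[[0,1.2,0.5,12.4,-0.001,-0.001,0],[0,1.3,0.6,12.4,-0.001,0,-0.001],[0,1.2,0.5,12.4,0,-0.001,0],[0,1.3,0.5,12.4,-0.001,0,0],[0,-1.2,0,4.3,0,0,0],[0,-1.2,0,4.4,0,0,0],[0,-1.2,0,4.3,0,0,0],[0,-1.1,0,4.4,0,0,0]]]
8 [0.5131 0.1131 0.0835] t 26.125
```

Request:
apply_moves:
  steps:
    - [[0, 1.2, 0.5, 12.4, -0.001, -0.001, 0], [0, 1.3, 0.6, 12.4, -0.001, 0, 0], [0, 1.2, 0.5, 12.4, 0, -0.001, 0], [0, 1.3, 0.5, 12.4, -0.001, 0, 0], [0, -1.2, 0, 4.3, 0, 0, 0], [0, -1.2, 0, 4.4, 0, 0, 0], [0, -1.2, 0, 4.3, 0, 0, 0], [0, -1.1, 0, 4.4, 0, 0, 0], [0, 0, 0, 0, 0, 0, 0], [0, 0, 0, 0, 0, 0, 0], [0, 0, 0, 0, 0, 0, 0]]

```text
time_s: 27.5
tcp_pos: [0.5152, 0.1155, 0.0844]
ee_rot: [[-0.959, -0.12, 0.257], [-0.115, 0.993, 0.034], [-0.259, 0.003, -0.966]]
wrist_force: [-0.4, -0.3, -1.7]
gripper_width: 0.134
```

```bash
python3 - <<'E'
from look import *
print(sense()['joints'].round(1),gauge_local('mid',1))
look('mid','mid',1,225,205,'pics/t1.png')
a,Q=tool_for('mid',1,0,0,13)
plan([(a,Q,3)],0)
E
```

```text
[  32.6   17.2  -42.9   21.6  -17.4 -135.7] (array([ 2.52,  2.23, 21.54]), array([ 0.0018, -0.0028, -0.0004]))
[[[0,0,-0.7,3,0.001,0.001,0],[0,0.1,-0.8,2.9,0,0.001,0],[0,0,-0.7,3,0.001,0.001,0]]]
3 [0.5176 0.1137 0.0758] t 27.55
```

View pics/t1.png

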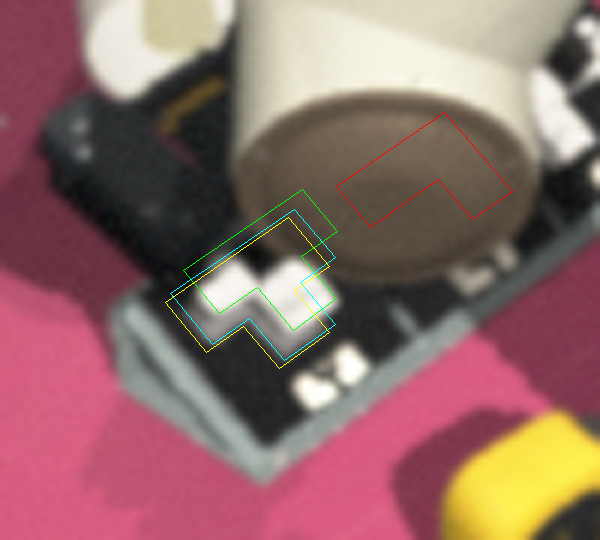

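Request:
apply_moves:
  steps:
    - [[0, 0, -0.7, 3, 0.001, 0.001, 0], [0, 0.1, -0.8, 2.9, 0, 0.001, 0], [0, 0, -0.7, 3, 0.001, 0.001, 0], [0, 0, 0, 0, 0, 0, 0], [0, 0, 0, 0, 0, 0, 0], [0, 0, 0, 0, 0, 0, 0]]

```text
time_s: 28.3
tcp_pos: [0.5176, 0.1137, 0.0757]
ee_rot: [[-0.96, -0.12, 0.254], [-0.115, 0.993, 0.032], [-0.256, 0.001, -0.967]]
wrist_force: [-0.0, -0.7, -1.4]
gripper_width: 0.136
```

```bash
python3 - <<'E'
from plan import *
print(gauge_local('mid',1),sense()['wrist_force'],sense()['joints'].round(1))
a,Q=tool_for('mid',1,0,0,8);b,Q=tool_for('mid',1,0,0,5.5);plan([(a,Q,3),(b,Q,2)],0)
E
```

```text
(array([-1.000e-02,  3.000e-02,  1.288e+01]), array([-0.0002,  0.0004,  0.0003])) [-0.02209977 -0.66278401 -1.42355877] [  32.    18.2  -43.5   23.1  -16.  -136.7]
[[[0,-0.4,0,1.6,0,0,0],[0,-0.4,0,1.5,0,0,0],[0,-0.5,0,1.6,0,0,0],[0,-0.3,0,1.2,0,0,0],[0,-0.3,0,1.2,0,0,0]]]
5 [0.5213 0.1141 0.0693] t 28.3
```

Request:
apply_moves:
  steps:
    - [[0, -0.4, 0, 1.6, 0, 0, 0], [0, -0.4, 0, 1.5, 0, 0, 0], [0, -0.5, 0, 1.6, 0, 0, 0], [0, -0.3, 0, 1.2, 0, 0, 0], [0, -0.3, 0, 1.2, 0, 0, 0], [0, 0, 0, 0, 0, 0, 0], [0, 0, 0, 0, 0, 0, 0]]

```text
time_s: 29.18
tcp_pos: [0.5212, 0.1141, 0.0692]
ee_rot: [[-0.96, -0.12, 0.254], [-0.115, 0.993, 0.032], [-0.256, 0.001, -0.967]]
wrist_force: [-0.2, 0.0, -1.6]
gripper_width: 0.131
```

```bash
python3 - <<'E'
from plan import *
s=sense();print(gauge_local('mid',1),M.T@s['wrist_force'],s['joints'].round(1))
E
```

```text
(array([-0.11, -0.03,  5.49]), array([-0.0003,  0.0005,  0.0002])) [-1.00089626  0.03482895 -1.32108591] [  31.6   19.1  -43.8   24.6  -14.8 -137.9]
```

Request:
apply_moves:
  steps:
    - [[0, -0.3, 0, 1, 0, 0, 0], [0, -0.3, 0, 1, 0, 0, 0], [0, -0.2, 0, 1, 0, 0, 0], [0, -0.2, 0, 0.6, 0, 0, 0], [0, 0, 0, 0, 0, 0, 0], [0, 0, 0, 0, 0, 0, 0]]

```text
time_s: 29.92
tcp_pos: [0.5226, 0.1143, 0.0669]
ee_rot: [[-0.96, -0.12, 0.255], [-0.116, 0.993, 0.032], [-0.257, 0.001, -0.966]]
wrist_force: [-8.0, 1.7, 9.9]
gripper_width: 0.137
```

```bash
python3 - <<'E'
from plan import *
s=sense();print(gauge_local('mid',1),M.T@s['wrist_force'],s['joints'].round(1))
E
```

```text
(array([-0.03, -0.  ,  2.79]), array([-0.0004, -0.0001,  0.0006])) [-1.72270501  2.6814243  12.47259424] [  31.4   19.4  -44.    25.5  -14.3 -138.6]
```

Contact came at 2.8 mm, the same depth as the first gauge (2.9 mm), so this is the floor. I release and look.

Request:
apply_moves:
  steps:
    - [[0, 0, 0, -0.5, 0, 0, 0], [0.35, 0, 0, 0, 0, 0, 0], [0.35, 0, 0, 0, 0, 0, 0], [0.35, 0, 0, 0, 0, 0, 0], [0.35, 0, 0, -20, 0, 0, 0], [0.35, 0, 0, -30, 0, 0, 0], [0.35, 0, 0, -40, 0, 0, 0], [0.35, 0, 0, -40, 0, 0, 0], [0.35, 0, 0, 0, 0, 0, 0]]

```text
time_s: 31.05
tcp_pos: [0.4912, 0.1113, 0.1957]
ee_rot: [[-0.958, -0.12, 0.261], [-0.115, 0.993, 0.036], [-0.263, 0.004, -0.965]]
wrist_force: [-0.5, -0.7, -0.0]
gripper_width: 0.35
```

Request:
apply_moves:
  steps:
    - [[0.35, 40, 30, -30, 0, 0, 0], [0.35, 40, 30, -30, 0, 0, 0], [0.35, 40, 30, -20, 0, 0, 0], [0.35, 40, 30, 0, 0, 0, 0], [0.35, 0, 40, 0, 0, 0, 0], [0.35, 0, 40, 0, 0, 0, 0], [0.35, 0, 0, 0, 0, 0, 0], [0.35, 0, 0, 0, 0, 0, 0]]

```text
time_s: 32.05
tcp_pos: [0.2919, 0.2868, 0.2276]
ee_rot: [[-0.96, -0.119, 0.253], [-0.115, 0.993, 0.029], [-0.255, -0.001, -0.967]]
wrist_force: [0.7, -0.4, -0.2]
gripper_width: 0.346
```

```bash
python3 - <<'E'
from look import *
print(sense()['tcp_pos'])
C=[capture(n) for n in("top","scene")]
# fit each seated gauge in the pocket frame (x,y mm, z mm, turn), same for the fixed one as a reference
for cs,nm_ in((C[:1],'top'),(C[1:],'scene'),(C,'both')):
  for k,d in(('end',-1),('mid',1),('mir',0)):
    T=lambda p:(lambda X:(X@yaw(p[2]).T+[p[0],p[1],.0027])@M.T+pk(d,0,0,0))
    vs=[]
    for c in cs:
        P=z(outline(k,6),.0107);v=View(c,roi(c,P@M.T+pk(d,0,0,0),1));w=v.down(v.poly([P@M.T+pk(d,0,0,0)]))>.5
        vs.append((v,green(c,v),w))
    f=lambda p:sum(sse(g,blur(gauge_layers(v,T(p),k)),w)[0]/g[w].var()/w.sum()*100 for v,g,w in vs)
    r=min((nm(f,[0,0,d2],[.004,.004,.05]) for d2 in(-.03,.03)),key=lambda r:r.fun);print(nm_,k,(r.x*[1e3,1e3,1]).round(3),round(r.fun,1))
for n,c in zip("ts",C):pass
a=cv2.resize(C[0]['color'][180:250,255:395,::-1],(780,390),interpolation=cv2.INTER_CUBIC)
cv2.imwrite('pics/f_top.png',a)
look(None,'mid',1,235,190,'pics/f_sc.png',h=95,w=125)
E
```

```text
[0.29192433 0.28681656 0.22755251]
top end [-2.648 -0.635 -0.01 ] 6.6
top mid [-1.847e+00 -5.670e-01  1.000e-03] 7.1
top mir [-1.213 -0.246 -0.01 ] 21.2
scene end [-9.439  0.848  0.024] 44.6
scene mid [19.331 12.046  0.06 ] 54.1
scene mir [-3.94   7.056  0.18 ] 43.4
both end [-4.071 -1.149 -0.011] 65.3
both mid [-1.797 -0.675  0.005] 98.0
both mir [-2.724  0.866  0.024] 84.2
```

View pics/f_top.png

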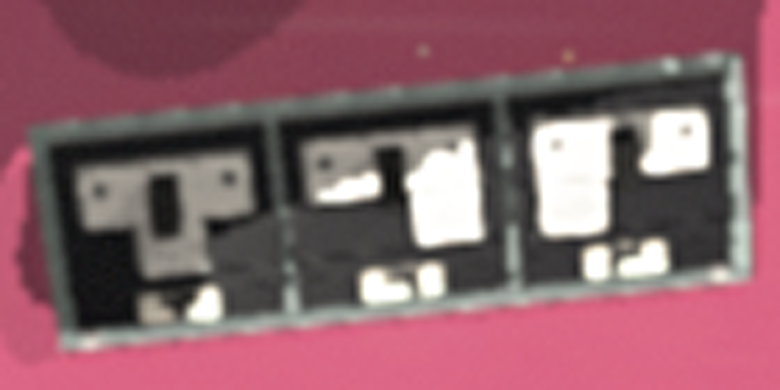

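View pics/f_sc.png

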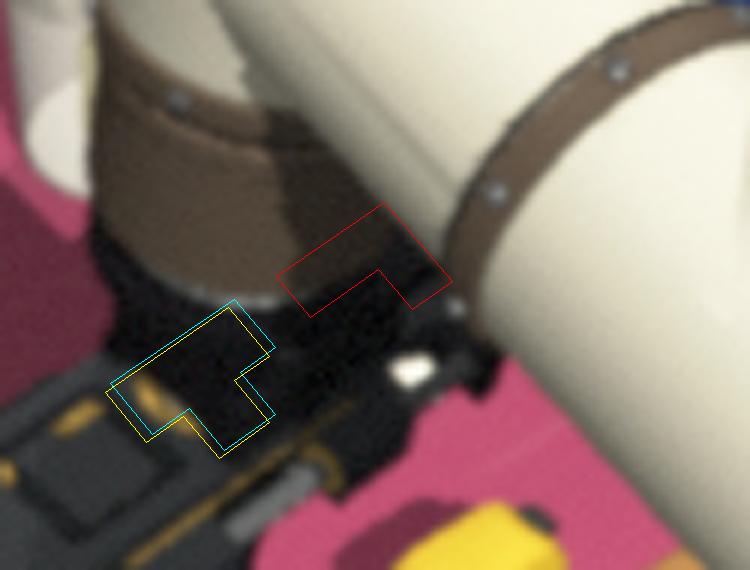

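In the top view both gauges sit in their pockets, within about 1.4 mm of the fixed reference gauge. The arm blocks the scene camera, so I move it aside for a second check.

Request:
apply_moves:
  steps:
    - [[0.35, 0, -50, -10, 0, 0, 0], [0.35, 0, -60, 0, 0, 0, 0], [0.35, 0, -60, 0, 0, 0, 0], [0.35, 0, -60, 0, 0, 0, 0], [0.35, 0, -60, 0, 0, 0, 0], [0.35, 0, -60, 0, 0, 0, 0], [0.35, 0, -60, 0, 0, 0, 0], [0.35, 0, -60, 0, 0, 0, 0], [0.35, 0, -60, 0, 0, 0, 0], [0.35, 0, -60, 0, 0, 0, 0], [0.35, 0, -60, 0, 0, 0, 0], [0.35, 0, 0, 0, 0, 0, 0]]

```text
time_s: 33.7
tcp_pos: [0.3656, -0.3481, 0.2366]
ee_rot: [[-0.961, -0.112, 0.251], [-0.108, 0.994, 0.03], [-0.253, 0.002, -0.968]]
wrist_force: [0.3, 1.0, -0.0]
gripper_width: 0.347
```

```bash
python3 - <<'E'
from look import *
print(sense()['tcp_pos'])
C=[capture("scene"),capture("top")]
for k,d in(('end',-1),('mid',1),('mir',0)):
    T=lambda p:(lambda X:(X@yaw(p[2]).T+[p[0],p[1],.0027])@M.T+pk(d,0,0,0))
    c=C[0];P=z(outline(k,6),.0107);v=View(c,roi(c,P@M.T+pk(d,0,0,0),1));w=v.down(v.poly([P@M.T+pk(d,0,0,0)]))>.5;g=green(c,v)
    f=lambda p:sse(g,blur(gauge_layers(v,T(p),k)),w)[0]/g[w].var()/w.sum()*100
    r=min((nm(f,[0,0,d2],[.004,.004,.05]) for d2 in(-.03,.03)),key=lambda r:r.fun);print(k,(r.x*[1e3,1e3,1]).round(3),round(r.fun,1))
for c in C:
  for t in("tape_measure","wood_block"):print(t,[m['box'] for m in masks_of(c,t)[:1]])
cv2.imwrite('pics/f2.png',cv2.resize(C[0]['color'][190:300,235:365,::-1],(780,594)[:2] if 0 else (709,600),interpolation=cv2.INTER_CUBIC))
E
```

```text
[ 0.36561481 -0.34810331  0.23664845]
end [-1.688e+00 -5.290e-01 -1.000e-03] 5.8
mid [-1.963 -0.136 -0.01 ] 5.1
mir [ 0.     0.622 -0.004] 4.8Traceback (most recent call last):
  File "<stdin>", line 10, in <module>
NameError: name 'masks_of' is not defined
```

```bash
python3 - <<'E'
from station import *
c=capture("top")
for t in("tape_measure","wood_block"):print(t,[m['box'] for m in masks_of(c,t)[:1]])
print(r.finish_job())
E
```

```text
tape_measure [[268.5, 280.4, 38.1, 20.7]]
wood_block []
the job is handed in; nothing more can be done
None
```

Both gauges are back in their own pockets, and the job was handed in at about 34 s. No verdict was reported.

- **First grasps:** The first lift came up empty because I raised the arm before the slow fingers had closed. The second try at pocket_end stopped at joint 5's limit, so I set the L gauge back on the bench. I then regrasped it with the tool tilted 15° relative to it, and gripped the T gauge the same way.
- **Seating:** Both gauges met firm contact (about 12–14 N on the wrist) at the same depth. That was 2.8–2.9 mm above the floor height I had estimated from the cameras. I took it as the true floor, since the rim would have been about 8 mm above it. I judged flushness from this contact depth, not from the pictures.
- **Position:** Camera fits after release put both gauges within about 2 mm of the fixed reference gauge along the slope and 1.2 mm across it. Rotation was within about 0.01 rad, and the two cameras agreed.
- **Tape measure and wood block:** The tape measure's box in the top view is within about 4 px (roughly 8 mm) of where it started. The network did not find the wood block in the last picture, so I have no final check on it. The arm passed well above both.
- **Final picture not viewed:** I could not view a last scene picture because the script stopped before saving it. The scene check on the T gauge is therefore numbers only; I did see it seated in the top view.

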